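# Slide the parts carrier out of its clips and hold it up level

## Task

The parts carrier on the dock plate is parked under two hold-down clips. Take it by its handle, slide it along the plate without lifting it until it stops inside the four corner marks at the other end, then lift it straight up about 10 cm over the marks with its pulley and drilled block still aboard, keeping it level. Finish while holding it still in the air; do not put it down, and leave the things lying round the dock alone.

Things in the scene. Friction and masses are not known exactly. Their poses are not given: they have to be found in the camera images.
- dock_plate: flat dark steel plate fixed on the bench, 170 x 340 x 12 mm; origin at the centre of its underside, so its top is at z = 12 mm in its frame; its y axis is the long direction, along which the carrier slides, x across, z up
- clips: two fixed steel hold-down clips on one end of the plate (which end varies), 50 mm long in y, 18 mm high (screw heads 22), at x = +/-61 to 79 mm; lips reach in to x = +/-47 mm, underside 11 mm above the plate, 8 mm over the carrier's edge. Origin on the plate's top midway between them, axes as the plate's. Open at both ends along y; the carrier has 6 mm play to either side, 5 mm upward
- lifting_place (a point): lifting place at the other end of the plate, 170 mm from the clips: centre of four thin white corner marks (outline 140 x 150 mm, flat) on the plate's top; axes parallel to the plate's
- carrier_grip (a point): centre of the carrier's black handle bar: 74 mm long along the carrier's x, 14 mm thick along its y (grasp across this from above), 22 mm high, on two posts at x = +/-26 mm; centre 92 mm above the carrier's underside. Axes are the carrier's: x, y as the plate's within 0.03 rad, z up. Loose, about 0.35 kg, 0.55 kg with its load
- carrier_foot (a point): centre of the carrier's underside, straight below the handle (on the plate's top at the start). The carrier is a grey metal tray, base 110 mm (x) x 120 mm (y) x 6 mm; on the base a 10 mm high rim, outside 83 x 120 mm, so the base's 13 mm wide edges stick out at +/-x under the clips
- pulley_mid (a point): centre (half-way up) of a loose turned aluminium pulley, 42 mm diameter, 26 mm high, standing on the carrier about 32 mm to the +y side of the handle
- block_mid (a point): centre (half-way up) of a loose drilled aluminium block, 36 x 50 x 26 mm, lying on the carrier about 32 mm to the -y side of the handle
- hex_key_mid (a point): bystander: dark hex key, 35 x 115 x 8 mm, lying on the bench in front of the plate; centre
- oil_bottle_mid (a point): bystander: small white oil bottle with a red nozzle, 40 mm diameter, 125 mm high, standing behind the plate; point on its axis 45 mm up
- sanding_block_mid (a point): bystander: cork sanding block, 56 x 92 x 27 mm, behind the plate; centre
- tape_measure_mid (a point): bystander: tape measure, 62 x 80 x 32 mm, to the right of the plate; centre
Not all that is in view belongs to the job. Leave any black or purple look-alike of the part that bears pulley_mid alone.

How it is judged (in metres and radians):
On the way, in this order (a step that is already met when the one before it is completed fails the run):
1. the carrier, slid along the plate, has stopped inside the corner marks while still standing on the plate (x of carrier_foot in the frame of lifting_place between -0.015 and 0.015 m and y of carrier_foot in the frame of lifting_place between -0.015 and 0.015 m and z of carrier_foot in the frame of dock_plate below 0.015 m and linear speed of carrier below 0.03 m/s), for 0.1 s.
2. the carrier is lifted clear of the plate over the marks (z of carrier_foot in the frame of dock_plate above 0.072 m and horizontal distance between carrier_foot and lifting_place below 0.04 m and contact force between carrier and the fingers above 1 N), for 0.1 s.
At the end, for the whole second after the job is handed in: The fingers hold the carrier still (under 20 mm/s), underside 70 to 140 mm above the plate, within 40 mm of straight above the lifting place, level within 6 degrees, touching neither plate nor clips; pulley and block lie flat inside its rim, untouched by the fingers (z of carrier_foot in the frame of dock_plate between 0.082 and 0.152 m and horizontal distance between carrier_foot and lifting_place below 0.04 m and angle between carrier_foot's own z axis and vertical below 0.1 rad and linear speed of carrier below 0.02 m/s and angular speed of carrier below 0.15 rad/s and contact force between carrier and the fingers above 1 N and contact force between carrier and dock_plate below 0.1 N and contact force between carrier and clips below 0.1 N and contact force between each of pulley, block and the fingers below 0.1 N and distance between each of pulley_mid, block_mid and carrier_foot below 0.06 m and z of pulley_mid in the frame of carrier_foot between 0.012 and 0.028 m and z of block_mid in the frame of carrier_foot between 0.012 and 0.028 m); the arm keeps its last pose, push and grip.
It fails at once if the carrier is lifted (more than 8 mm) away from the lifting place (more than 50 mm) (z of carrier_foot in the frame of dock_plate above 0.02 m and horizontal distance between carrier_foot and lifting_place above 0.05 m).
It fails at once if the carrier is tipped by more than 0.25 rad (angle between carrier_foot's own z axis and vertical above 0.25 rad).
It fails at once if the hex key, oil bottle, sanding block or tape measure is moved more than 20 mm (distance of any of hex_key_mid, oil_bottle_mid, sanding_block_mid, tape_measure_mid from where it was at the start of the episode above 0.02 m).
It also fails if it takes over 38 s, if anything falls off the work surface, if the arm or the gripper's body presses on something with over 40 N, if the wrist force passes 120 N, or if a joint passes its speed limit or range.

## Robot

A 6-joint arm with a two-finger parallel gripper is mounted at the origin on a cart in front of the work surface, level with it; the furniture and walls round the work are solid. World frame = base frame: x ahead of the robot, y to its left, z up, the work surface at z = 0. Lengths are in mm, angles in rad, forces in N, time in s.
With the tool pointing down it reaches from about 275 to 750 mm from the base axis. Payload 10.2 kg.
Tool frame: the origin (TCP) lies on the front face of the gripper's body, between the roots of the fingers; the fingertips stand 73 mm ahead of it and the grasp point (between the pads) lies ctrl.grip_depth ahead of it (ctrl.grip_depth is the distance from the TCP to the grasp point, in mm); z points along the fingers, y is the direction in which the jaws open and shut (so a half turn about z gives the same grasp; the last joint's range is limited). The gripper opens to 85 mm and grips with 20 to 120 N. Pads are 22 mm wide; open, the fingers measure 114 mm over their backs; the gripper's body (76 mm by 85 mm) begins 54 mm behind the grasp point. The pads swing forward as they close: fully open they stand 13 mm farther back than shut.
Start: joints at [1.079, 0.313, 1.498, -0, 1.331, -0.223], TCP at [139.44, 506.15, 303.894] pointing down, gripper open.
Joint ranges: [-2.94, 2.94], [-0.97, 2.17], [0.19, 2.56], [-1.23, 4.37], [0.02, 3.11], [-2.88, 2.88]. Speed limits (rad/s): [2.39, 2.39, 3.01, 3.14, 3.14, 3.14].

## Interface

Orientations are given as a unit quaternion [w, x, y, z].
In Python, from rig import readout, capture, ctrl, nets gives the robot as it stands. The module is installed in compiled form; this text tells all that it offers.
- The arm moves only by the tool apply_moves, never from a script. Its argument "targets" is a list of rows, each a list of 4 numbers: the shift along the tool's x, y, z in cm, then the turn about the tool's z in degrees. A call has 1 to 8 rows; each row shifts and turns the commanded pose from where the row before left it, along the tool's axes as they then stand; what a row does not reach is not made up. A row lasts 1/10 s, in which the tool goes at most 50 mm and 8.59 degrees, less where a joint would pass 70% of its speed; a pose out of reach is approached as far as the arm can. A call with a gripper value outside its range is refused whole. "grip" is the finger opening in cm, from 0 to 8.54, set as the call begins (left out, the last holds). The fingers move at their own pace and stop on an object; "force" is the grip in N (left out, the last holds). Time passes only in rows, so rows that do not move let the fingers close. It gives the time, the measured TCP pose, the force and the opening at its end, in the units of the state.
- readout.sense(): the state, without advancing time (a new reading comes with each control period).
- capture(name): name is "scene" or "top"; returns a dict with "img" (384x512x3 uint8, red, green, blue), "fov_y" (degrees; the focal length in pixels is half the picture's height over the tangent of half this angle, whatever the lens; pixels are square), "cx", "cy" (the principal point, pixels), "eye" and "rotation" of the camera in the world. Camera axes: x right, y down, z forward; pixel columns grow to the right and rows downward; lengths in mm; the calibration is good to about 2 mm. A picture is of the moment at which its call begins. There is no depth.
- ctrl.finish_job(): hands the job in, once; it reports no verdict.
Trained networks look in the newest picture that a camera, given by its name, has taken for a name from the list of things; names that differ only in an ending like _2 or _b are one class to them, and where a whole thing is asked for, a point or a joint stands for the part that bears it (a point fixed in the world has none). Each returns a list of dicts, best first, with "score" (0 to 1); they miss things now and then, are a little off and sometimes report something else, mostly with a low value. They report only what shows in the picture. A call takes as long as a camera call. They do not tell look-alikes from the thing itself.
- nets.boxes_of(camera, target): "location" ([column, row] as shares, 0 to 1, of the picture: columns of its width, rows of its height, amid what is visible of it).
The state is a dict: "time_s": time; "joints": joint angles; "dq": joint speeds; "tau": joint torques, N m; "eef_pos": TCP position; "ee_rot": TCP orientation; "force": force on the tool from outside, world axes, zero at the start; "wrist_torque": the same for the moment, N m; "grip_width": opening from 0.0 (shut) to 1.0 (fully open).
Only numpy, scipy, OpenCV 4.12 (cv2) and the standard library are available. Lean on these libraries where they do the work, as an engineer would, in place of code of your own. Each camera call takes 0.05 s, during which the arm holds its last target.

## Working session

There is one attempt and no reset: what is moved stays moved. The work goes in short steps, Python scripts to look and compute and a tool call to move; the robot and the scene stay as the last step left them, time stands still between calls to the robot, and variables do not carry over. Pictures are saved under pics/ and viewed, and the job is handed in when it is done.

Besides the shell and the picture viewer there is one more tool, called after ">>>" as name([rows], argument=value, ...), one row to a line, values as JSON. apply_moves: Moves the arm, as the interface text tells. Its arguments: {"type":"object","properties":{"targets":{"type":"array"},"grip":{"type":"number"},"force":{"type":"number"}},"required":["targets"]}

```bash
mkdir -p pics; ls; python3 - <<'E'
from rig import readout, capture, ctrl, nets
import cv2
s=readout.sense(); print({k:s[k] for k in('time_s','eef_pos','ee_rot','grip_width','force')}, ctrl.grip_depth)
for n in('scene','top'):
    c=capture(n); cv2.imwrite(f'pics/{n}0.png',c['img'][:,:,::-1]); print(n,c['fov_y'],c['cx'],c['cy'],c['eye'],c['rotation'])
    for t in('dock_plate','clips','carrier_grip','pulley_mid','block_mid','lifting_place'):
        try: print(t,[(round(d['score'],2),round(d['location'][0]*512,1),round(d['location'][1]*384,1)) for d in nets.boxes_of(n,t)])
        except Exception as e: print(t,e)
E
```

```text
pics
{'time_s': 0.0, 'eef_pos': array([139.34669384, 505.99260539, 303.32820525]), 'ee_rot': array([-2.28929100e-04,  1.34003567e-01,  9.90980633e-01, -6.13259937e-04]), 'grip_width': 1.0035870251192078, 'force': array([-0.04822453,  0.02832762, -0.14539972])} 53.900000000000006
scene 57.49447974831574 260.71826058305436 190.59552787542233 [-47.47002151 210.29733249 535.12390453] [ 0.23228467 -0.42191355  0.76124022 -0.43421897]
dock_plate [(0.57, 278.0, 238.3)]
clips [(0.92, 235.5, 256.8)]
carrier_grip [(0.89, 227.4, 243.9)]
pulley_mid [(0.82, 159.5, 275.6), (0.79, 147.0, 247.0), (0.77, 177.6, 329.0), (0.71, 217.0, 246.7)]
block_mid [(0.75, 239.0, 236.6)]
lifting_place []
top 46.085936762885254 252.19703627896806 194.18627742158668 [ 475.53039475 -181.14371434 1400.51951677] [ 0.0308897  -0.69749651  0.71565079 -0.01970744]
dock_plate [(0.94, 265.1, 220.5)]
clips [(0.89, 220.8, 231.5), (0.62, 221.0, 217.4)]
carrier_grip [(0.89, 221.5, 218.3)]
pulley_mid [(0.7, 165.4, 268.1), (0.57, 169.2, 219.2), (0.52, 170.5, 188.4), (0.49, 209.4, 213.0)]
block_mid [(0.63, 231.9, 216.2), (0.27, 210.4, 140.2)]
lifting_place []
```

```bash
python3 - <<'E'
import cv2
a=cv2.imread('pics/scene0.png');cv2.imwrite('pics/scene0c.png',cv2.resize(a[150:384,90:490],None,fx=2,fy=2,interpolation=2))
a=cv2.imread('pics/top0.png');cv2.imwrite('pics/top0c.png',cv2.resize(a[120:300,140:340],None,fx=4,fy=4,interpolation=2)[:600])
E
```

```text
(no output)
```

View pics/scene0c.png

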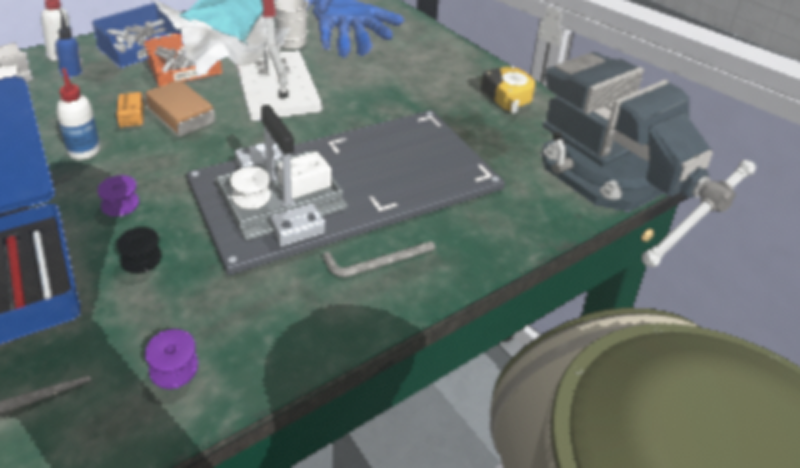

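View pics/top0c.png

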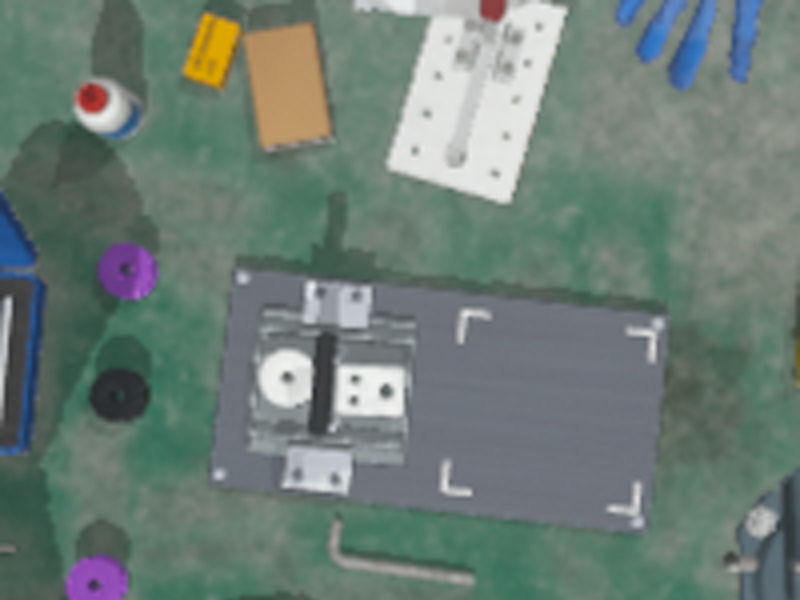

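The loose silver pulley on the carrier is at about scene (217,247) and top (209,213). The purple and black pulleys at top (172,188), (170,219) and (164,266) are bystander look-alikes. The handle is the black bar at top (221,216), and the marks are at the right-hand end.

```bash
cat > h.py <<'E'
import numpy as np, cv2
from scipy.spatial.transform import Rotation as R
def ray(c,uv,z):
    f=192/np.tan(np.radians(c['fov_y'])/2); q=np.array(c['rotation']).ravel()
    r=R.from_quat(q[[1,2,3,0]])
    d=r.apply([(uv[0]-c['cx'])/f,(uv[1]-c['cy'])/f,1]); e=np.array(c['eye'])
    return e+d*(z-e[2])/d[2]
def proj(c,p):
    f=192/np.tan(np.radians(c['fov_y'])/2); q=np.array(c['rotation']).ravel()
    v=R.from_quat(q[[1,2,3,0]]).inv().apply(np.array(p,float)-c['eye']); return np.array([c['cx']+f*v[0]/v[2],c['cy']+f*v[1]/v[2]])
E
python3 - <<'E'
from h import *
from rig import capture
c=capture('top'); img=c['img']; g=img.astype(int)
# handle: dark pixels in roi
roi=np.zeros(g.shape[:2],bool); roi[200:232,214:228]=1
m=(g.max(2)<55)&roi
n,l,st,ce=cv2.connectedComponentsWithStats(m.astype(np.uint8)); i=1+np.argmax(st[1:,4]); print(st[i],ce[i])
r=cv2.minAreaRect(np.argwhere(l==i)[:,::-1].astype(np.float32)); print(r)
print('handle',ray(c,ce[i],113))
T=lambda x,y:((x+.5)/4-.5+140,(y+.5)/4-.5+120)
P=[ray(c,T(*p),12) for p in[(238,268),(666,312),(645,531),(212,489)]]; print('plate',np.round(P,1))
M=[ray(c,T(*p),12) for p in[(462,309),(656,330),(638,515),(444,494)]]; print('marks',np.round(M,1))
for Q in(P,M):
    Q=np.array(Q)[:,:2]; print('centre',Q.mean(0),'sides',[np.linalg.norm(Q[i]-Q[i-1]).round(1) for i in range(4)]); d=Q[1]-Q[0]+Q[2]-Q[3]; print('long dir',np.degrees(np.arctan2(d[1],d[0])))
H0=ray(c,T(326,336),115);H1=ray(c,T(319,432),115);print(H0,H1,(H0+H1)/2,np.linalg.norm(H0-H1),np.degrees(np.arctan2(*(H0-H1)[[1,0]])))
# scene view
s=capture('scene'); S=lambda x,y:((x+.5)/2-.5+90,(y+.5)/2-.5+150)
Q=np.array([ray(s,S(*p),12) for p in[(190,173),(432,112),(502,183),(231,270)]])[:,:2];print('scene plate',Q.round(1),Q.mean(0))
Q=np.array([ray(s,S(*p),12) for p in[(329,142),(432,114),(497,182),(379,211)]])[:,:2];print('scene marks',Q.round(1),Q.mean(0))
for p in [(264,107),(293,145)]: print('scene handle',ray(s,S(*p),115))
E
```

```text
Traceback (most recent call last):
ValueError: attempt to get argmax of an empty sequence
```

```bash
cat > m.py <<'E'
from h import *
from rig import capture
c=capture('top'); img=c['img']; g=img.astype(int)
print(g[216,212:232].max(1))
# handle: dark pixels in roi
roi=np.zeros(g.shape[:2],bool); roi[200:232,214:228]=1
m=(g.max(2)<85)&roi
n,l,st,ce=cv2.connectedComponentsWithStats(m.astype(np.uint8)); i=1+np.argmax(st[1:,4]); print(st[i],ce[i])
print('handle',ray(c,ce[i],113))
T=lambda x,y:((x+.5)/4-.5+140,(y+.5)/4-.5+120)
P=[ray(c,T(*p),12) for p in[(238,268),(666,312),(645,531),(212,489)]]; print('plate',np.round(P,1))
M=[ray(c,T(*p),12) for p in[(462,309),(656,330),(638,515),(444,494)]]; print('marks',np.round(M,1))
for Q in(P,M):
    Q=np.array(Q)[:,:2]; print('centre',Q.mean(0),'sides',[np.linalg.norm(Q[i]-Q[i-1]).round(1) for i in range(4)]); d=Q[1]-Q[0]+Q[2]-Q[3]; print('long dir',np.degrees(np.arctan2(d[1],d[0])))
H0=ray(c,T(326,336),115);H1=ray(c,T(319,432),115);print(H0,H1,(H0+H1)/2,np.linalg.norm(H0-H1),np.degrees(np.arctan2(*(H0-H1)[[1,0]])))
# scene view
s=capture('scene'); S=lambda x,y:((x+.5)/2-.5+90,(y+.5)/2-.5+150)
Q=np.array([ray(s,S(*p),12) for p in[(190,173),(432,112),(502,183),(231,270)]])[:,:2];print('scene plate',Q.round(1),Q.mean(0))
Q=np.array([ray(s,S(*p),12) for p in[(329,142),(432,114),(497,182),(379,211)]])[:,:2];print('scene marks',Q.round(1),Q.mean(0))
for p in [(264,107),(293,145)]: print('scene handle',ray(s,S(*p),115))
E
python3 m.py
```

```text
[205 213 216 219 222 204  83  62  66  64  66 119 198 235 234 232 212 211
 231 234]
[217 203   7  26 117] [220.16239316 215.60683761]
handle [509.23663046 -68.99005707 113.        ]
plate [[ 603.1    3.2   12. ]
 [ 560.4 -326.    12. ]
 [ 393.5 -304.4   12. ]
 [ 433.5   26.    12. ]]
marks [[ 566.8 -169.2   12. ]
 [ 546.7 -317.9   12. ]
 [ 405.8 -299.5   12. ]
 [ 425.4 -151.8   12. ]]
centre [ 497.64714339 -150.32597414] sides [np.float64(171.1), np.float64(332.0), np.float64(168.3), np.float64(332.8)]
long dir -97.1479016649797
centre [ 486.17617916 -234.61966749] sides [np.float64(142.5), np.float64(150.0), np.float64(142.1), np.float64(148.9)]
long dir -97.61988949965257
[543.28317227 -72.59935519 115.        ] [475.09632902 -66.23871995 115.        ] [509.18975065 -69.41903757 115.        ] 68.48286846719922 -5.329268179454396
scene plate [[ 599.8    5. ]
 [ 553.1 -323.9]
 [ 391.4 -299.1]
 [ 432.9   28.7]] [ 494.31180991 -147.3339996 ]
scene marks [[ 567.1 -168.4]
 [ 549.3 -320.8]
 [ 395.9 -295.4]
 [ 427.2 -147.8]] [ 484.84883515 -233.11668141]
scene handle [538.73961688 -67.1154437  115.        ]
scene handle [460.64117014 -60.11134525 115.        ]
```

>>> apply_moves([
  [-3.2,-2.8,0,0],
  [-3.2,-2.8,0,0],
  [-3.2,-2.8,0,0],
  [-3.2,-2.8,0,0],
  [-3.2,-2.8,0,0],
  [-3.2,-2.8,0,0],
  [-3.2,-2.8,0,0],
  [-3.2,-2.8,0,0],
], grip=6, force=60)

```text
time_s: 1.65
eef_pos: [327.4, 220.7, 304.1]
ee_rot: [0.0, 0.134, 0.991, 0.0]
force: [0.6, 0.8, -0.2]
grip_width: 0.703
```

>>> apply_moves([
  [-3.2,-2.8,0,0],
  [-3.2,-2.8,0,0],
  [-3.2,-2.8,0,0],
  [-3.2,-2.8,0,0],
  [-3.0,-2.8,0,0],
  [-3.0,-2.8,0,0],
  [0,0,0,-4],
  [0,0,0,-4],
])

```text
time_s: 2.45
eef_pos: [463.8, 9.3, 303.6]
ee_rot: [-0.0, 0.064, 0.998, 0.0]
force: [0.4, -0.5, 1.0]
grip_width: 0.703
```

>>> apply_moves([
  [0,0,1,0],
  [0,0,1,0],
  [0,0,0,0],
])

```text
time_s: 2.75
eef_pos: [462.8, 10.6, 282.2]
ee_rot: [-0.002, 0.065, 0.998, 0.0]
force: [1.1, -0.5, 0.0]
grip_width: 0.703
```

```bash
cat > g.py <<'E'
import sys
from h import *
from rig import readout, capture
s=readout.sense(); q=s['ee_rot']; r=R.from_quat(q[[1,2,3,0]]).as_matrix(); p=s['eef_pos']
print('t',s['time_s'],'tcp',p.round(1),'grip',s['grip_width']*85.4,'F',s['force'].round(1),'T',s['wrist_torque'].round(2)); ya=np.degrees(np.arctan2(r[1,1],r[0,1])); print('tool y ang',ya,'z',r[:,2].round(3))
t=np.array(eval(sys.argv[1]),float)
print('to target, tool axes cm',(r.T@(t-p)/10).round(2),'turn deg to 82.7:',ya-82.7)
if len(sys.argv)>2:
  for n in('scene','top'):
    c=capture(n); a=c['img'][:,:,::-1]; a=a[150:350,120:370] if n=='scene' else a[120:300,140:340]
    k=3 if n=='scene' else 3.3
    cv2.imwrite(f'pics/{n}{sys.argv[2]}.png',cv2.resize(a,None,fx=k,fy=k,interpolation=2))
E
python3 g.py [509.2,-69,158] 1
```

```text
t 2.75 tcp [462.8  10.6 282.2] grip 60.05842414877271 F [ 1.1 -0.5  0. ] T [ 0.04 -0.03  0.04]
tool y ang 82.54095785074195 z [-0.003  0.001 -1.   ]
to target, tool axes cm [-5.68 -7.29 12.4 ] turn deg to 82.7: -0.15904214925805604
```

>>> apply_moves([
  [-2,-2.4,0,0],
  [-2,-2.4,0,0],
  [-1.7,-2.4,0,0],
  [0,0,2,0],
  [0,0,2,0],
  [0,0,1,0],
  [0,0,0,0],
])

```text
time_s: 3.55
eef_pos: [510.4, -68.2, 233.1]
ee_rot: [-0.001, 0.065, 0.998, 0.0]
force: [-0.8, 0.3, 0.3]
grip_width: 0.701
```

```bash
python3 g.py [509.2,-69,158] 2
```

```text
t 3.55 tcp [510.4 -68.2 233.1] grip 59.89159679877431 F [-0.8  0.3  0.3] T [ 0.   -0.01  0.02]
tool y ang 82.59621194970495 z [-0.002  0.001 -1.   ]
to target, tool axes cm [ 0.09 -0.1   7.51] turn deg to 82.7: -0.10378805029505145
```

View pics/scene2.png

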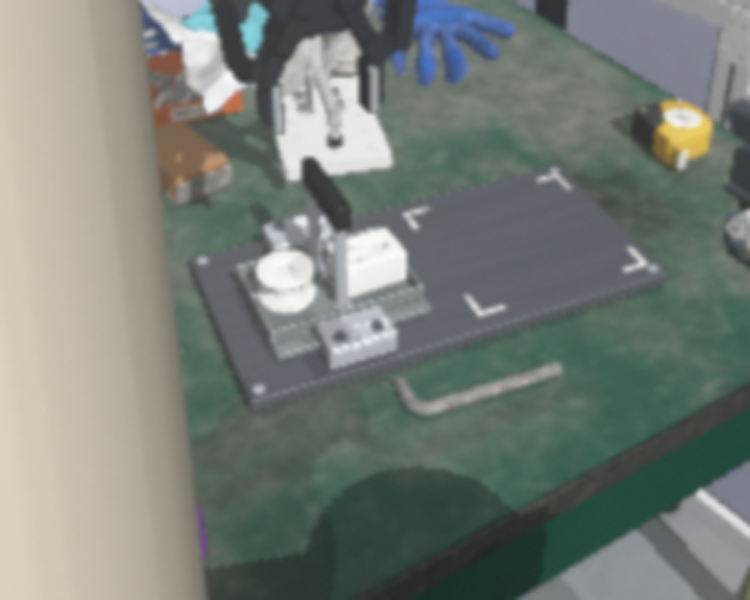

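The fingers straddle the handle: they are at columns 277 and 372 in the picture, and the bar spans 302–350. Descending.

>>> apply_moves([
  [0,0,2,0],
  [0,0,2,0],
  [0,0,2,0],
  [0,0,1,0],
  [0.1,-0.1,0.4,0],
  [0,0,0,0],
  [0,0,0,0],
])

```text
time_s: 4.35
eef_pos: [509.9, -69.5, 160.9]
ee_rot: [0.001, 0.065, 0.998, -0.0]
force: [-0.4, 0.4, 0.6]
grip_width: 0.7
```

```bash
python3 g.py [509.2,-69,158] 3
```

```text
t 4.35 tcp [509.9 -69.5 160.9] grip 59.77680943933858 F [-0.4  0.4  0.6] T [-0.    0.02 -0.03]
tool y ang 82.5983063764193 z [ 0.002 -0.001 -1.   ]
to target, tool axes cm [0.08 0.04 0.29] turn deg to 82.7: -0.10169362358070089
```

View pics/scene3.png

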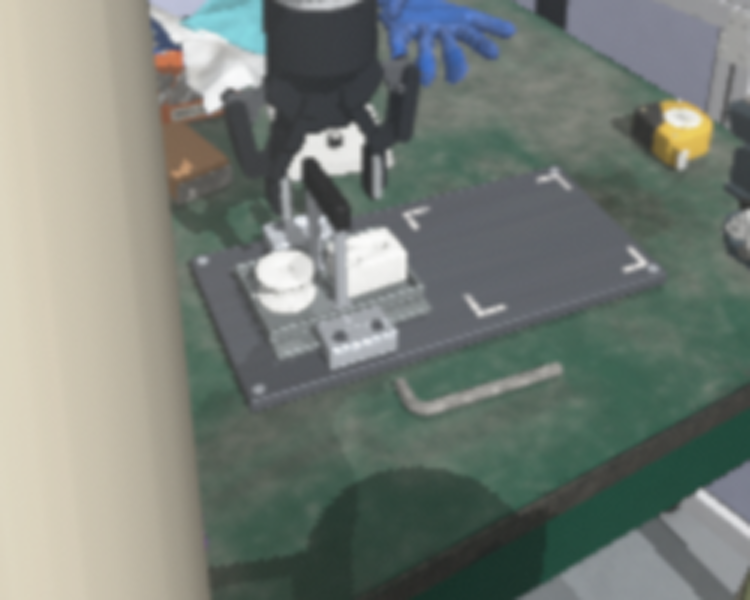

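```bash
python3 - <<'E'
from h import *
from rig import capture
c=capture('scene'); a=c['img'][:,:,::-1].copy()
yd=np.array([np.cos(np.radians(82.6)),np.sin(np.radians(82.6)),0]); xd=np.array([yd[1],-yd[0],0])
for nm,p in dict(g=[509.9,-69.5,107],tl=np.array([509.9,-69.5,92])+30*yd,tr=np.array([509.9,-69.5,92])-30*yd,h0=np.array([509.2,-69,115])+37*xd,h1=np.array([509.2,-69,115])-37*xd).items():
    u=proj(c,p); v=(u-[180,160])*6; print(nm,u.round(1),((u-[120,150])*3).round(0))
b=cv2.resize(a[160:260,180:310],None,fx=6,fy=6,interpolation=2)
for p in ([509.9,-69.5,107],np.array([509.9,-69.5,92])+30*yd,np.array([509.9,-69.5,92])-30*yd,np.array([509.2,-69,115])+37*xd,np.array([509.2,-69,115])-37*xd):
    v=(proj(c,p)-[180,160]+.5)*6; cv2.circle(b,tuple(int(x) for x in v),4,(0,0,255),-1)
cv2.imwrite('pics/chk.png',b)
E
```

```text
g [229.  212.3] [327. 187.]
tl [216.1 221.3] [288. 214.]
tr [242.1 214.8] [366. 194.]
h0 [223.  200.9] [309. 153.]
h1 [235.2 218.7] [346. 206.]
```

View pics/chk.png

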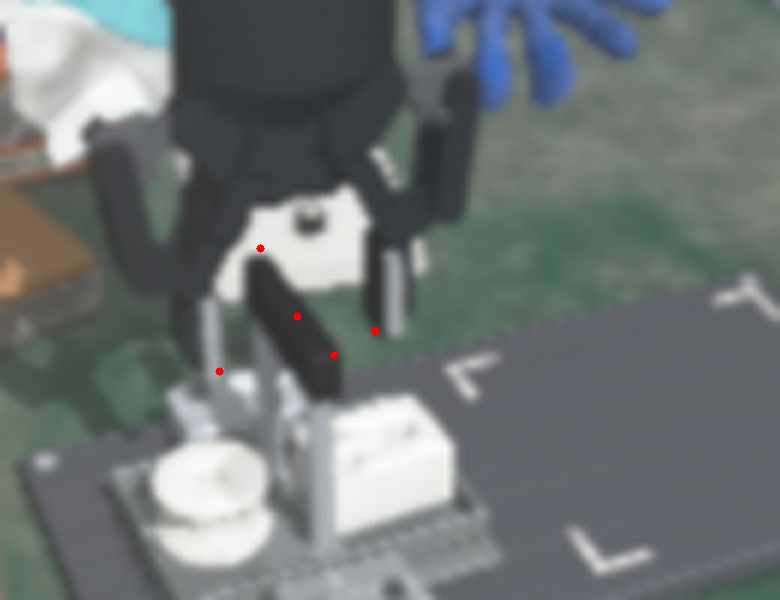

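View pics/top3.png

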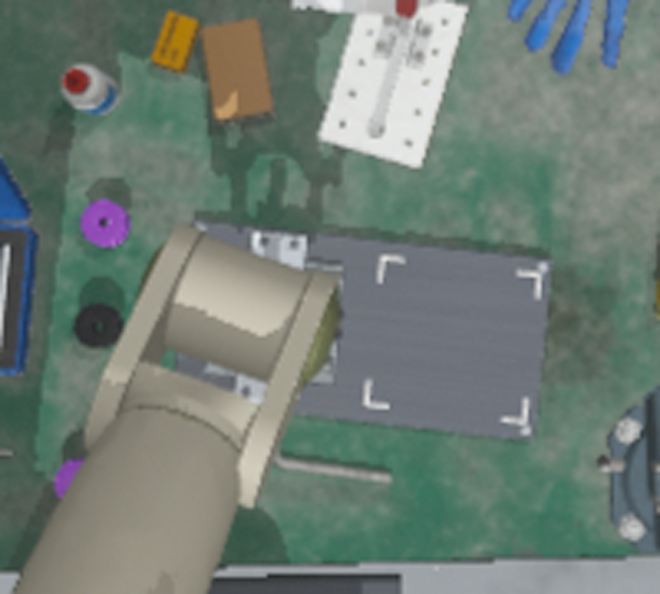

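In the scene view the bar sits a few mm nearer the camera than the top view predicts. That is within play and calibration, so I shift slightly and grasp.

>>> apply_moves([
  [0.3,0,0.2,0],
  [0,0,0,0],
])

```text
time_s: 4.7
eef_pos: [506.2, -68.8, 157.8]
ee_rot: [-0.0, 0.065, 0.998, 0.0]
force: [-0.4, 0.4, 0.9]
grip_width: 0.704
```

>>> apply_moves([
  [0,0,0,0],
  [0,0,0,0],
  [0,0,0,0],
  [0,0,0,0],
  [0,0,0,0],
  [0,0,0,0],
], grip=0.5, force=70)

```text
time_s: 5.3
eef_pos: [506.5, -68.7, 157.8]
ee_rot: [-0.0, 0.065, 0.998, 0.0]
force: [0.8, 3.2, -1.2]
grip_width: 0.155
```

```bash
python3 g.py [509.2,-69,158] 4
```

```text
t 5.3 tcp [506.5 -68.7 157.8] grip 13.19887787061825 F [ 0.8  3.2 -1.2] T [ 0.56 -0.13  0.05]
tool y ang 82.59909331637405 z [-0.  0. -1.]
to target, tool axes cm [-0.27  0.   -0.02] turn deg to 82.7: -0.10090668362595068
```

View pics/scene4.png

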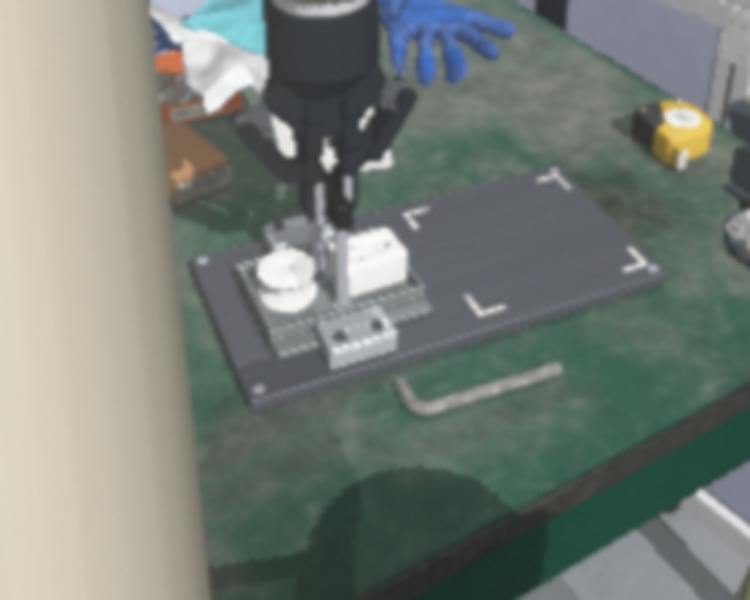

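>>> apply_moves([
  [0,-0.3,0,0],
  [0,-0.6,0,0],
  [0,-0.9,0,0],
  [0,-1.2,0,0],
  [0,-1.2,0,0],
  [0,-1.2,0,0],
  [0,-1.2,0,0],
  [0,-1.2,0,0],
])

```text
time_s: 6.2
eef_pos: [496.2, -147.5, 157.7]
ee_rot: [-0.0, 0.065, 0.998, -0.0]
force: [0.6, 1.0, -3.8]
grip_width: 0.147
```

```bash
python3 g.py [484.2,-234.6,158] 5
```

```text
t 6.2 tcp [ 496.2 -147.5  157.7] grip 12.59242856281114 F [ 0.6  1.  -3.8] T [ 0.2   0.01 -0.01]
tool y ang 82.58347180236295 z [-0. -0. -1.]
to target, tool axes cm [ 0.07 -8.8  -0.03] turn deg to 82.7: -0.11652819763705224
```

View pics/scene5.png

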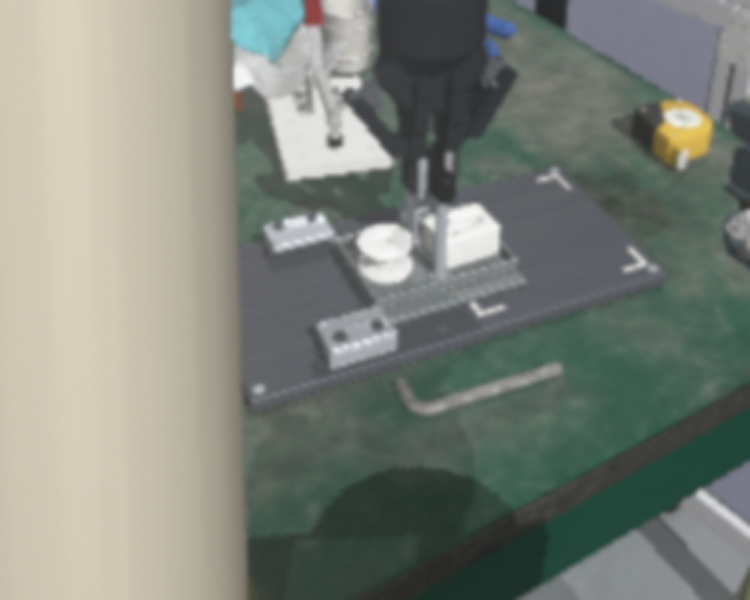

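>>> apply_moves([
  [0,-1.2,0,0],
  [0,-1.2,0,0],
  [0,-1.2,0,0],
  [0,-1.2,0,0],
  [0,-1.2,0,0],
  [0,-1.1,0,0],
  [0,-0.9,0,0],
  [0,-0.5,0,0],
])

```text
time_s: 7.1
eef_pos: [485.4, -231.5, 157.8]
ee_rot: [-0.0, 0.065, 0.998, -0.0]
force: [-0.4, 0.1, -5.4]
grip_width: 0.155
```

>>> apply_moves([
  [0,-0.3,0,0],
  [0,0,0,0],
  [0,0,0,0],
  [0,0,0,0],
])

```text
time_s: 7.5
eef_pos: [485.2, -233.2, 157.9]
ee_rot: [-0.0, 0.064, 0.998, 0.0]
force: [0.8, -0.3, -5.9]
grip_width: 0.15
```

```bash
python3 g.py [484.2,-234.6,158] 6
python3 - <<'E'
from h import *
from rig import capture
for n in('scene','top'):
    c=capture(n); a=c['img'][:,:,::-1]
    x0,y0,w,h=(225,180,120,90) if n=='scene' else (225,170,110,90)
    b=cv2.resize(a[y0:y0+h,x0:x0+w],None,fx=6,fy=6,interpolation=2)
    # expected base outline at marks centre
    yd=np.array([np.cos(np.radians(82.5)),np.sin(np.radians(82.5)),0]); xd=np.array([yd[1],-yd[0],0])
    for z,hx,hy,col in((18,55,60,(0,0,255)),(12.,70,75,(0,255,0))):
        pts=[((proj(c,np.array([486,-234.3,z])+i*hx*xd+j*hy*yd)-[x0,y0]+.5)*6) for i,j in((1,1),(1,-1),(-1,-1),(-1,1))]
        cv2.polylines(b,[np.array(pts).astype(np.int32)],True,col,1)
    cv2.imwrite(f'pics/ov_{n}.png',b)
E
```

```text
t 7.5 tcp [ 485.2 -233.2  157.9] grip 12.774263433516909 F [ 0.8 -0.3 -5.9] T [ 0.06  0.05 -0.01]
tool y ang 82.62713266893664 z [-0.  0. -1.]
to target, tool axes cm [ 0.08 -0.15 -0.01] turn deg to 82.7: -0.07286733106336385
```

View pics/ov_scene.png

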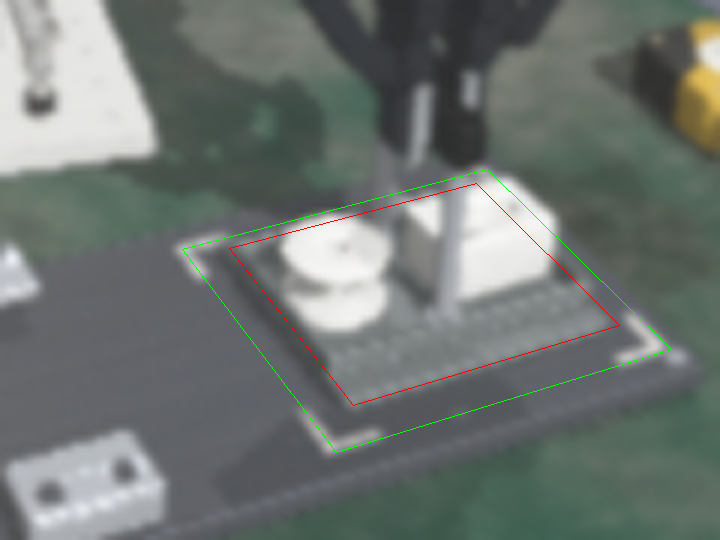

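View pics/ov_top.png

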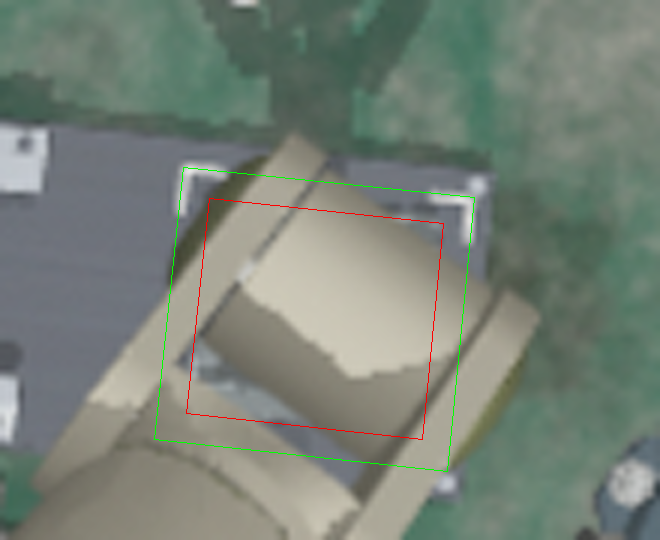

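The carrier sits squarely inside the marks, and its base matches the predicted outline. The −5.9 N means the gripper may be carrying the weight, so I'll press down slightly to make sure it is on the plate.

>>> apply_moves([
  [0,0,0.1,0],
  [0,0,0,0],
  [0,0,0,0],
])

```text
time_s: 8.0
eef_pos: [485.3, -233.3, 157.6]
ee_rot: [0.0, 0.064, 0.998, 0.0]
force: [-2.2, 5.9, 3.9]
grip_width: 0.153
```

>>> apply_moves([
  [0,0,0.1,0],
  [0,0,0,0],
  [0,0,0,0],
])

```text
time_s: 8.3
eef_pos: [485.3, -233.0, 157.4]
ee_rot: [0.0, 0.064, 0.998, 0.0]
force: [-5.3, 9.0, 13.2]
grip_width: 0.149
```

It is firmly on the plate (+13 N). Now lifting.

>>> apply_moves([
  [0,0,-0.2,0],
  [0,0,-0.3,0],
  [0,0,-0.6,0],
  [0,0,-1,0],
  [0,0,-1,0],
  [0,0,-1,0],
  [0,0,-1,0],
  [0,0,-1,0],
], force=90)

```text
time_s: 9.1
eef_pos: [485.2, -233.5, 217.9]
ee_rot: [0.0, 0.065, 0.998, -0.0]
force: [-0.2, -0.3, -5.6]
grip_width: 0.151
```

>>> apply_moves([
  [0,0,-1,0],
  [0,0,-1,0],
  [0,0,-1,0],
  [0,0,-0.7,0],
  [0,0,-0.4,0],
  [0,0,0,0],
  [0,0,0,0],
  [0,0,0,0],
])

```text
time_s: 9.9
eef_pos: [485.1, -233.4, 257.4]
ee_rot: [-0.0, 0.065, 0.998, 0.0]
force: [-0.7, -0.1, -5.2]
grip_width: 0.149
```

```bash
python3 g.py [485.2,-233.2,258] 7
python3 - <<'E'
from h import *
from rig import capture
c=capture('scene'); a=c['img'][:,:,::-1]
x0,y0,w,h=(215,120,120,95); b=cv2.resize(a[y0:y0+h,x0:x0+w],None,fx=6,fy=6,interpolation=2)
yd=np.array([np.cos(np.radians(82.5)),np.sin(np.radians(82.5)),0]); xd=np.array([yd[1],-yd[0],0])
pts=[((proj(c,np.array([486,-234.3,118])+i*55*xd+j*60*yd)-[x0,y0]+.5)*6) for i,j in((1,1),(1,-1),(-1,-1),(-1,1))]
cv2.polylines(b,[np.array(pts).astype(np.int32)],True,(0,0,255),1); cv2.imwrite('pics/lift.png',b)
E
```

```text
t 9.9 tcp [ 485.1 -233.4  257.4] grip 12.716124137968109 F [-0.7 -0.1 -5.2] T [0.03 0.07 0.01]
tool y ang 82.60081435631534 z [-0.001  0.001 -1.   ]
to target, tool axes cm [-0.01  0.02 -0.06] turn deg to 82.7: -0.0991856436846632
```

View pics/lift.png

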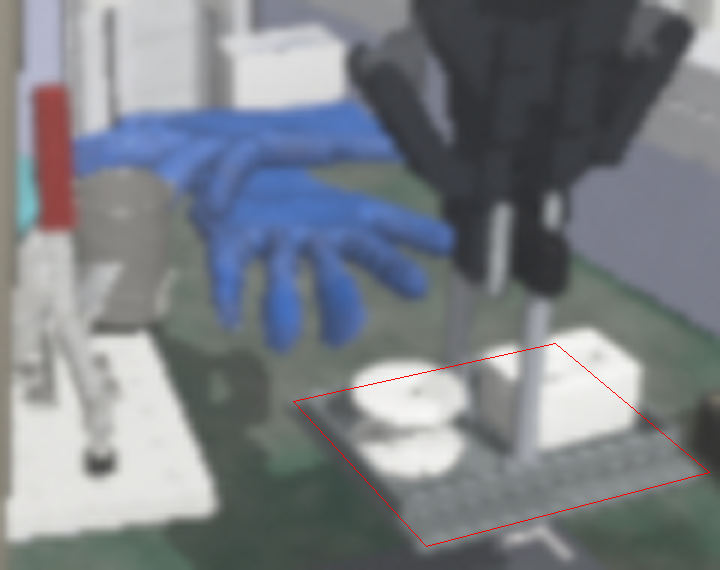

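View pics/scene7.png

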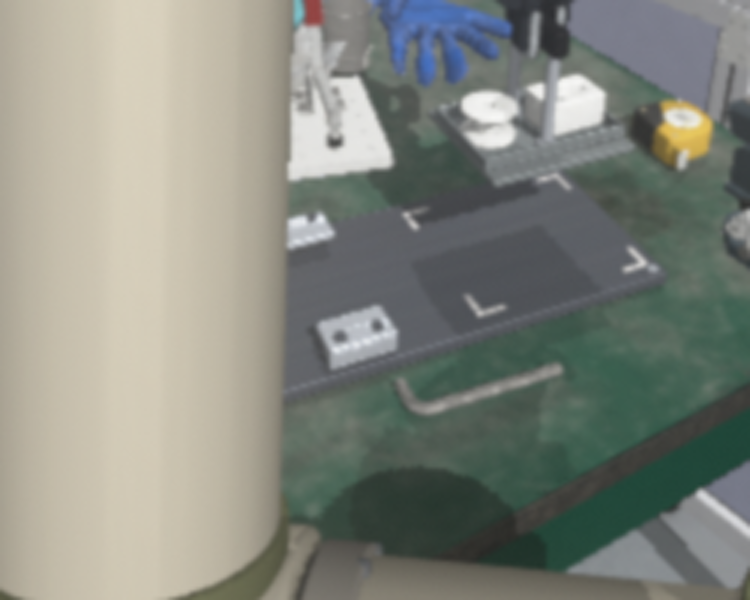

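The carrier is level at about 100 mm, matches the predicted outline, and has both parts aboard. Handing in.

```bash
python3 -c "
from rig import ctrl,readout
print(readout.sense()['dq'].round(4)); print(ctrl.finish_job())"
```

```text
[ 0.0005 -0.0033 -0.0022 -0.0007  0.0011 -0.0083]
the job is handed in; nothing more can be done
None
```

I gripped the carrier by its handle, slid it about 167 mm along the plate into the corner marks, and pressed it lightly onto the plate. I then lifted it straight up 10 cm and handed the job in while holding it still at 9.9 s. No verdict was reported.

**Last checks:**
- **Position:** the tray's outline matched the one predicted for 100 mm above the plate, over the marks' centre, and it looked level.
- **Load:** the pulley and block were both aboard. The wrist carried about 5.2 N, close to the loaded carrier's weight, with the grip set to 90 N on the handle.
- **Stillness:** joint speeds were near zero at hand-in.
- **Bystanders:** the hex key and tape measure looked undisturbed. The arm hid the oil bottle and sanding block in the last picture, so I did not check those, though the arm never went near them.

**Disagreements:**
- **Handle position:** before the grasp, the two cameras disagreed by up to about 10 mm along the handle bar, so I gripped between the two. The tray later matched its outline at the marks.
- **Wrist force:** at the end of the slide the wrist already read −5.9 N, so the carrier may have been hovering very slightly. Pressing down 2 mm gave +13 N, so it was on the plate before the lift.

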